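Flip the bin marker from green to red

ROBOT

A 7-joint arm with a two-finger parallel gripper is mounted at the origin on a cart in front of the work surface, level with it; the furniture and walls round the work are solid. World frame = base frame: x ahead of the robot, y to its left, z up, the work surface at z = 0. Lengths are in m, angles in rad, forces in N, time in s.
With the tool pointing down it reaches from about 0.4 to 0.85 m from the base axis. Payload 4.5 kg.
Tool frame: the origin (TCP) lies at the centre of the arm's flange, where the gripper is bolted on; the fingertips stand nose_length ahead of it and the grasp point (between the pads) lies 147 mm ahead of it (nose_length is the distance from the TCP to the fingertips, in m); z points along the fingers, y is the line along which they close (so a half turn about z gives the same grasp; the last joint's range is limited). The gripper opens to 88 mm and grips with 3 to 60 N. Pads are 18 mm wide; open, the fingers measure 123 mm over their backs; the gripper's body (75 mm by 187 mm) begins 45 mm behind the grasp point.
Start: joints at [1.375, 0.689, -0.195, 1.565, 0.157, 0.902, -0.215], TCP at [0.142, -0.609, 0.405] pointing down, gripper open.
Joint ranges: [-3.01, 3.01], [-0.46, 2.08], [-1.47, 1.51], [0.13, 2.56], [-1, 4.14], [0.04, 2.09], [-2.66, 2.66]. Speed limits (rad/s): [2.57, 2.57, 3.14, 3.14, 3.14, 3.14, 3.14].

INTERFACE

Orientations are given as a unit quaternion [x, y, z, w].
In Python, from plant import * gives the robot as it stands.
- The arm moves only by the tool play_rows, never from a script. Its argument "rows" is a list that holds one entry, the list of rows, each a list of 6 numbers: the shift along the tool's x, y, z normalised to -1 to 1, where 1 is 0.5 m, then the turn, a rotation vector about the tool's x, y, z normalised to -1 to 1, where 1 is 0.5 rad. A call has 1 to 20 rows; each row is the pose to reach, as a shift and turn from the pose commanded when the call began, along the tool's axes at that moment; what a row does not reach only later rows make up. A row lasts 1/12 s, in which the tool goes at most 41.7 mm and 7.16 degrees, less where a joint would pass 70% of its speed; a pose out of reach is approached as far as the arm can. A call with a number of a shift or a turn outside -1 to 1 is refused whole. A call with a gripper value outside its range is refused whole. "claw" is the closure, from 0 (fully open) to 1 (shut), set as the call begins (left out, the last holds). The fingers move at their own pace and stop on an object; "squeeze" is the grip in N (left out, the last holds). Time passes only in rows, so rows that repeat a pose let the fingers close. It gives the time, the measured TCP pose, the force, the opening and the grip force at its end, in the units of the state.
- get_state(): the state, without advancing time (a new reading comes with each control period).
- snapshot(name): name is "scene" or "side" or "wrist"; returns a dict with "pixels" (420x560x3 uint8, blue, green, red), "camera_matrix" (3x3 intrinsics, pixels), "world_to_cam" (4x4, takes a point from world to camera coordinates); the wrist camera has in their place "mount" (4x4, takes a point from camera to tool coordinates, whose origin is the TCP and whose axes are the flange's). Camera axes: x right, y down, z forward; pixel columns grow to the right and rows downward; lengths in m; the calibration is good to about 2 mm. A picture is of the moment at which its call begins: read the wrist's pose just before it. There is no depth.
- finish_job(): hands the job in; it is judged then, once.
The state is a dict: "clock": time; "q": joint angles; "qd": joint speeds; "joint_torque": joint torques, N m; "tool_pos": TCP position; "eef_rot": TCP orientation; "contact_force": force on the tool from outside, world axes, zero at the start; "moment": the same for the moment, N m; "opening": opening from 0.0 (shut) to 1.0 (fully open); "finger_force": force on a finger pad.
Only numpy, scipy, OpenCV 4.12 (cv2) and the standard library are available. Lean on these libraries where they do the work, as an engineer would, in place of code of your own. Each camera call takes 0.05 s, during which the arm holds its last target. There are 200 camera calls.

TASK

The blue bin needs a refill: with the fingertips, push the paddle of the flip marker standing in front of the blue bin over its pivot from green to red, and press it down until it lies fully home on its rest with the red face up. Only push and press: do not grip or lift the marker, and keep its stand where it is. Leave the yellow bin's marker showing green, and do not disturb the bins or the other things on the bench.

Things in the scene. Friction and masses are not known exactly. Their poses are not given: they have to be found in the camera images.
- marker_blue: Flip marker before the blue bin (bin on its +x side): grey stand, about 1.3 kg, loose on a fixed plywood board (top 30 mm over the bench); base plate 120 mm along x, 164 mm along y, top 14 mm up. Origin: centre of its underside, z up. Two upright plates (inner faces x = -46 and +46 mm, tops 85 mm up) carry the paddle's pivot, which runs along the stand's x axis 75 mm above the origin.
- marker_blue_pivot (a point): Point on the blue bin marker's pivot axis, midway across the paddle; axes as the stand's. Paddle: a flat plate, 78 mm wide, 5 mm thick, reaching 80 mm from the pivot with its roller; green with white dot on one face, red with white bar on the other. A rest post stands under it on each side, 30 mm from the pivot.
- paddle_blue (a joint): Turn of this paddle about the stand's +x axis, rad: 0 = green up, sloping up 30 degrees outward on the stand's +y side; 1.05 upright; pi = red up, sloping down 30 degrees outward on the -y side (end stop). Friction hinge (0.03 N m): stays at any angle where it is left, does not fall by itself; a level push of 2 to 5 N at its edge moves it. May start up to 0.12 ajar.
- paddle_blue_edge (a point): Middle of the free-turning white roller along the free edge of the blue bin marker's paddle (moves with it): 72 mm from the pivot axis; roller 15 mm thick, 70 mm long. Green up, it is 62 mm out (+y of the stand) and 36 mm above the pivot: a level push on it from outside towards the pivot raises the paddle. Red up, it is 62 mm out on the -y side, 36 mm below the pivot.
- marker_yellow: Flip marker before the yellow bin (bin on its +x side): grey stand, about 1.3 kg, loose on a fixed plywood board (top 30 mm over the bench); base plate 120 mm along x, 164 mm along y, top 14 mm up. Origin: centre of its underside, z up. Two upright plates (inner faces x = -46 and +46 mm, tops 85 mm up) carry the paddle's pivot, which runs along the stand's x axis 75 mm above the origin.
- marker_yellow_pivot (a point): Point on the yellow bin marker's pivot axis, midway across the paddle; axes as the stand's. Paddle: a flat plate, 78 mm wide, 5 mm thick, reaching 80 mm from the pivot with its roller; green with white dot on one face, red with white bar on the other. A rest post stands under it on each side, 30 mm from the pivot.
- paddle_yellow (a joint): Turn of this paddle about the stand's +x axis, rad: 0 = green up, sloping up 30 degrees outward on the stand's +y side; 1.05 upright; pi = red up, sloping down 30 degrees outward on the -y side (end stop). Friction hinge (0.03 N m): stays at any angle where it is left, does not fall by itself; a level push of 2 to 5 N at its edge moves it. May start up to 0.12 ajar.
- paddle_yellow_edge (a point): Middle of the free-turning white roller along the free edge of the yellow bin marker's paddle (moves with it): 72 mm from the pivot axis; roller 15 mm thick, 70 mm long. Green up, it is 62 mm out (+y of the stand) and 36 mm above the pivot: a level push on it from outside towards the pivot raises the paddle. Red up, it is 62 mm out on the -y side, 36 mm below the pivot.
- blue_bin: Blue open-front parts bin with small screws, 169x109x80 mm, loose, on the board behind its marker; origin centre of underside.
- yellow_bin: Yellow open-front parts bin with green parts, 159x100x78 mm, loose, on the board behind its marker; origin centre of underside.
- red_tape: Roll of red tape lying flat, 68 mm across, 18 mm high, loose on the board; origin centre of underside. Leave alone.
- housing: Dark grey bell-shaped housing with a thin stem on top, 74 mm across, 130 mm high, loose on the bench; origin centre of underside. Leave alone.
- driver: Screwdriver with yellow handle lying flat, 24x194x24 mm, loose on the bench; origin centre of underside. Leave alone.

How it is judged:
On the way:
1. the blue bin's paddle is pushed past upright (value of joint paddle_blue above 1.3 rad), for 0.1 s.
At the end, for the whole second after the job is handed in: The paddle before the blue bin lies home with red up (within 0.14 rad of its end stop) and at rest, its stand within 25 mm of where it stood and upright; the yellow bin's paddle still lies green up (below 0.35 rad) and its stand within 20 mm; bins and bystanders within 20 mm of their places (value of joint paddle_blue above 3 rad and value of joint paddle_yellow below 0.35 rad and distance of marker_blue from where it was at the start of the episode below 0.025 m and angle between marker_blue's own z axis and vertical below 0.05 rad and distance of each of marker_yellow, blue_bin, yellow_bin, red_tape, housing, driver from where it was at the start of the episode below 0.02 m and not (velocity of joint paddle_blue above 0.05 rad/s or velocity of joint paddle_blue below -0.05 rad/s) and linear speed of marker_blue below 0.01 m/s); the robot touches nothing.
It fails at once if the blue bin's marker is lifted or tipped (height (world z) of marker_blue above 0.042 m or angle between marker_blue's own z axis and vertical above 0.15 rad).
It fails at once if the blue bin's marker stand is shoved away (distance of marker_blue from where it was at the start of the episode above 0.025 m).
It fails at once if the yellow bin's marker is turned, lifted or moved (value of joint paddle_yellow above 0.6 rad or distance of marker_yellow from where it was at the start of the episode above 0.02 m).
It fails at once if a bin or a bystander is lifted or moved (distance of any of blue_bin, yellow_bin, red_tape, housing, driver from where it was at the start of the episode above 0.02 m).
It also fails if it takes over 38 s, if anything falls off the work surface, if the arm or the gripper's body presses on something with over 40 N, if the wrist force passes 120 N, or if a joint passes its speed limit or range.

## Working session

There is one attempt and no reset: what is moved stays moved. The work goes in short steps, Python scripts to look and compute and a tool call to move; the robot and the scene stay as the last step left them, time stands still between calls to the robot, and variables do not carry over. Pictures are saved under pics/ and viewed, at most 10 in all, crops included, and the job is handed in when it is done.

Besides the shell and the picture viewer there is one more tool, called after "Call:" as name(argument=value, ...), one argument or row to a line, values as JSON. play_rows: Moves the arm, as the interface text tells. Its arguments: {"type":"object","properties":{"rows":{"type":"array"},"claw":{"type":"number"},"squeeze":{"type":"number"}},"required":["rows"]}

```bash
mkdir -p pics; ls; python3 - <<'E'
from plant import *
import cv2,pickle
s=get_state();print(s)
d={}
for n in("scene","side","wrist"):
    p=snapshot(n);d[n]=p;cv2.imwrite(f"pics/{n}0.png",p["pixels"])
    print(n,p["camera_matrix"].tolist() if hasattr(p["camera_matrix"],'tolist') else p["camera_matrix"])
pickle.dump((s,d),open("d0.pkl","wb"))
try: print(nose_length)
except Exception as e: print(e)
E
```

```text
pics
{'clock': 0.0, 'q': array([ 1.37483974,  0.68997389, -0.19450546,  1.56634766,  0.15731323,
        0.90246584, -0.21509542]), 'qd': array([ 0.0009472 , -0.00134163,  0.00011783, -0.00112855,  0.0022938 ,
       -0.00073617,  0.00074592]), 'joint_torque': array([-6.42583818e-04, -5.27555323e+01, -1.26679637e+00, -1.53423929e+01,
       -5.25728508e-02,  6.70232388e-03,  1.77998295e-04]), 'tool_pos': array([ 0.14223235, -0.60826608,  0.40391487]), 'eef_rot': array([ 9.93403119e-01,  1.14670967e-01, -1.74127525e-04, -8.84260007e-04]), 'contact_force': array([ 0.3096447 , -0.13095095, -0.03454658]), 'moment': array([-0.02725219, -0.08574497,  0.05703224]), 'finger_force': 0.0, 'opening': 1.002452091736028}
scene [[526.4486406216525, 0.0, 271.6196780095971], [0.0, 526.4486406216525, 211.60543991944581], [0.0, 0.0, 1.0]]
side [[518.8767625641196, 0.0, 278.01721980678406], [0.0, 518.8767625641196, 213.36728300961522], [0.0, 0.0, 1.0]]
wrist [[363.8609338852199, 0.0, 288.67087697377536], [0.0, 363.8609338852199, 211.68052510784216], [0.0, 0.0, 1.0]]
0.166
```

View pics/scene0.png

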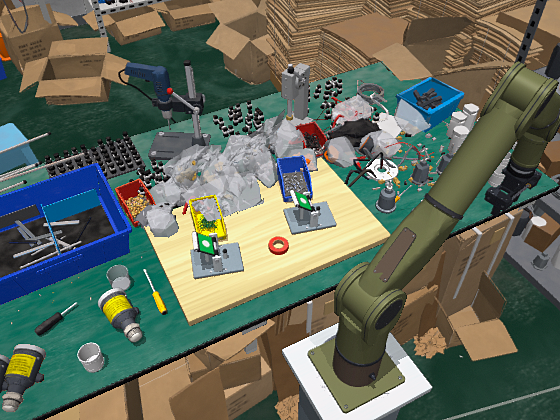

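View pics/side0.png

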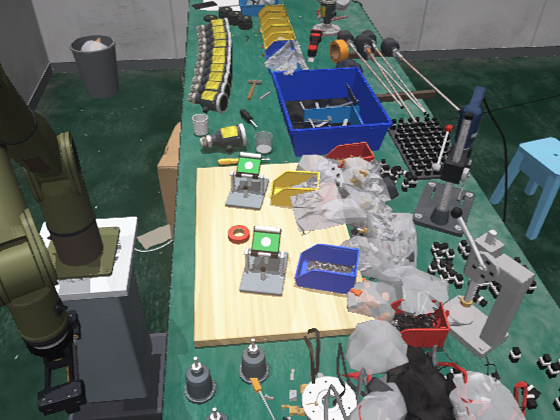

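The scene view shows the blue marker at about (308,212) and the yellow one at (215,255). The side view shows them at (265,265) and (247,183). Both have green up, on the +y side.

```bash
cat > h.py <<'E'
import numpy as np,cv2,pickle
def ray(p,uv):
    K=p["camera_matrix"];T=np.array(p["world_to_cam"]);R=T[:3,:3];c=-R.T@T[:3,3]
    d=R.T@np.linalg.inv(K)@np.array([uv[0],uv[1],1.]);return c,d/np.linalg.norm(d)
def onz(p,uv,z):
    c,d=ray(p,uv);return c+d*(z-c[2])/d[2]
def tri(a,ua,b,ub):
    A=np.zeros((3,3));y=np.zeros(3);cs=[ray(a,ua),ray(b,ub)]
    for c,d in cs:
        M=np.eye(3)-np.outer(d,d);A+=M;y+=M@c
    x=np.linalg.solve(A,y);return x,[np.linalg.norm((np.eye(3)-np.outer(d,d))@(x-c)) for c,d in cs]
E
python3 - <<'E'
from h import *
s,d=pickle.load(open("d0.pkl","rb"))
a,b=d["scene"],d["side"]
out=[]
W={"scene":(270,150,80,100),"side":(230,210,80,100)}
for n in("scene","side"):
    x,y,w,h=W[n];im=d[n]["pixels"]
    out.append(cv2.resize(im[y:y+h,x:x+w],None,fx=5,fy=5,interpolation=cv2.INTER_CUBIC))
    hsv=cv2.cvtColor(im,cv2.COLOR_BGR2HSV)
    m=cv2.inRange(hsv,(45,120,110),(75,255,255))
    m2=np.zeros_like(m);X0={"scene":(170,150,170,140),"side":(215,140,90,130)}[n];x,y,w,h=X0;m2[y:y+h,x:x+w]=m[y:y+h,x:x+w]
    cs,_=cv2.findContours(m2,cv2.RETR_EXTERNAL,cv2.CHAIN_APPROX_NONE)
    for c in cs:
        if cv2.contourArea(c)>40: print(n,cv2.contourArea(c),cv2.boundingRect(c),cv2.approxPolyDP(cv2.convexHull(c),2,True)[:,0].tolist())
    g=cv2.inRange(hsv,(95,20,90),(125,90,190));g2=np.zeros_like(g);x,y,w,h=X0;g2[y:y+h,x:x+w]=g[y:y+h,x:x+w]
    cs,_=cv2.findContours(g2,cv2.RETR_EXTERNAL,cv2.CHAIN_APPROX_NONE)
    for c in cs:
        if cv2.contourArea(c)>150: print(n,"grey",cv2.contourArea(c),cv2.boundingRect(c),cv2.approxPolyDP(cv2.convexHull(c),2,True)[:,0].tolist())
cv2.imwrite("pics/c0.png",np.hstack(out))
E
```

```text
scene 190.5 (198, 234, 16, 20) [[198, 234], [211, 237], [213, 253], [200, 249]]
scene 107.5 (295, 192, 16, 18) [[295, 192], [305, 195], [310, 209], [300, 205]]
scene grey 966.5 (191, 240, 53, 38) [[237, 243], [243, 268], [241, 270], [194, 277], [191, 250], [217, 240]]
scene grey 716.5 (284, 202, 52, 31) [[326, 202], [334, 225], [291, 231], [284, 209]]
side 320.0 (253, 232, 26, 20) [[278, 235], [276, 251], [253, 248], [255, 232]]
side 272.5 (237, 158, 24, 16) [[239, 158], [260, 160], [258, 172], [237, 171]]
```

View pics/c0.png

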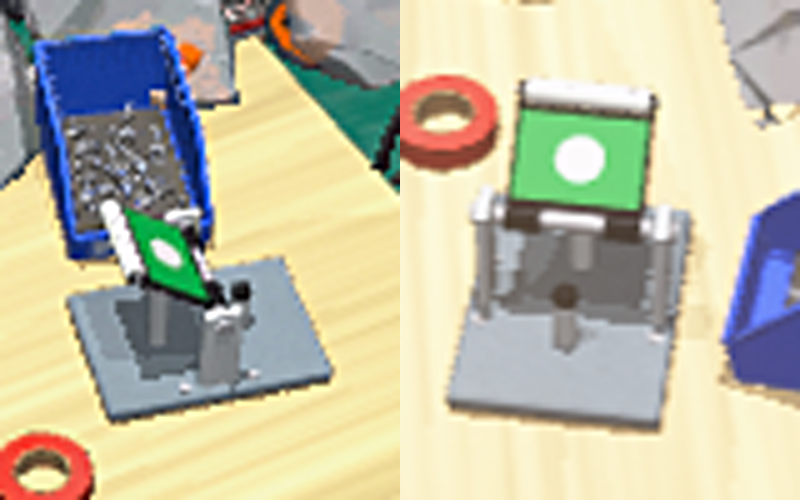

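The crop shows the base plate corners, the roller ends and the white dot clearly in both views. The paddle is green up and slopes up towards +y.

```bash
python3 - <<'E'
from h import *
np.set_printoptions(precision=4,suppress=True)
s,d=pickle.load(open("d0.pkl","rb"));a,b=d["scene"],d["side"]
A=lambda x,y:((x+.5)/5-.5+270,(y+.5)/5-.5+150)
B=lambda x,y:((x-400+.5)/5-.5+230,(y+.5)/5-.5+210)
for n,q in dict(left=(70,296),bot=(109,411),right=(330,371),top=(285,260)).items(): print("scene",n,onz(a,A(*q),.044))
for n,q in dict(nl=(449,400),nr=(659,420),fr=(690,213)).items(): print("side",n,onz(b,B(*q),.044))
print("dot",*tri(a,A(166,254),b,B(579,159)))
print("rollerC",*tri(a,A(120,242),b,B(588,96)))
print("roller near",*tri(a,A(132,275),b,B(523,93)))
print("roller far",*tri(a,A(107,207),b,B(652,100)))
# others
C=lambda n,p,z:print(n,onz(p,B(*z),.06))
# other marker greens
g=np.array
print("yellow green corners",[tri(a,u,b,v)[0] for u,v in [((205.5,243.3),(248.5,165.3))]])
print("tape",onz(b,B(442,120),.045), "bluebin top corners",[onz(a,A(*q),.11) for q in [(38,45),(162,32),(210,155)]],[onz(b,B(*q),.06) for q in[(725,340)]])
for n in("scene","side"): 
    R=d[n]["world_to_cam"];R=np.array(R);print(n,-R[:3,:3].T@R[:3,3])
E
```

```text
scene left [ 0.6167 -0.0986  0.044 ]
scene bot [ 0.5064 -0.0703  0.044 ]
scene right [ 0.4674 -0.225   0.044 ]
scene top [ 0.576  -0.2543  0.044 ]
side nl [ 0.4688 -0.2303  0.044 ]
side nr [ 0.5815 -0.2556  0.044 ]
side fr [ 0.6175 -0.0997  0.044 ]
dot [ 0.5487 -0.1362  0.1291] [np.float64(0.00014015948634838683), np.float64(0.00014015948634853715)]
rollerC [ 0.557  -0.1048  0.1475] [np.float64(0.0002674181406714934), np.float64(0.000267418140671492)]
roller near [ 0.5228 -0.097   0.1477] [np.float64(0.0025499006226197595), np.float64(0.002549900622619847)]
roller far [ 0.5915 -0.1129  0.1482] [np.float64(0.0005498791442355766), np.float64(0.0005498791442357551)]
yellow green corners [array([0.5256, 0.2321, 0.1278])]
tape [ 0.476  -0.0067  0.045 ] bluebin top corners [array([ 0.8047, -0.171 ,  0.11  ]), array([ 0.7741, -0.2611,  0.11  ]), array([ 0.6384, -0.2242,  0.11  ])] [array([ 0.6225, -0.2156,  0.06  ])]
scene [-0.5468  0.5293  1.4019]
side [ 0.4595 -1.1737  1.1292]
```

Call:
play_rows(
  rows=[
    [[0.05,-0.04,0,0,0,0.1],[0.1,-0.08,0,0,0,0.2],[0.16,-0.13,0,0,0,0.35],[0.22,-0.18,0,0,0,0.5],[0.28,-0.23,0,0,0,0.65],[0.34,-0.27,0,0,0,0.8],[0.4,-0.32,0,0,0,0.9],[0.46,-0.37,0,0,0,0.95],[0.51,-0.41,0,0,0,0.956],[0.54,-0.436,0,0,0,0.956],[0.54,-0.436,0,0,0,0.956],[0.54,-0.436,0,0,0,0.956]],
  ],
  claw=1,
  squeeze=10,
)

```text
clock: 1.15
tool_pos: [0.3562, -0.334, 0.4047]
eef_rot: [0.993, -0.122, -0.0, -0.0]
contact_force: [-0.3, -0.2, -0.6]
opening: 0.117
finger_force: 0.0
```

```bash
cat > go.py <<'E'
import sys;from plant import *
import numpy as np
from scipy.spatial.transform import Rotation as R
np.set_printoptions(precision=3,suppress=True)
C=np.array([.5425,-.1635,.105]);yaw=-.248
S=np.array([[np.cos(yaw),-np.sin(yaw),0],[np.sin(yaw),np.cos(yaw),0],[0,0,1]]) # stand axes
s=get_state();Q=R.from_quat(s["eef_rot"])
tip=np.array(s["tool_pos"])+Q.as_matrix()@[0,0,nose_length]
print("t",s["clock"],"tip in pivot frame mm",1e3*S.T@(tip-C),"F stand",S.T@s["contact_force"],"open",s["opening"])
want=R.from_matrix(S@np.diag([1,-1,-1]))
print("turn norm",(Q.inv()*want).as_rotvec()/.5)
if len(sys.argv)>1:
    t=C+S@(np.array([float(v) for v in sys.argv[1:4]])/1e3)
    # TCP shift so the tip gets there with the wanted orientation
    p=t-want.as_matrix()@[0,0,nose_length]
    print("shift norm",Q.inv().apply(p-s["tool_pos"])/.5)
E
python3 go.py 0 110 130
```

```text
t 1.15 tip in pivot frame mm [-138.747 -210.956  133.671] F stand [-0.2   -0.271 -0.643] open 0.1169535011377239
turn norm [-0.     0.     0.006]
shift norm [ 0.279 -0.641  0.007]
```

Call:
play_rows(
  rows=[
    [[0.02,-0.05,0,0,0,0],[0.05,-0.11,0,0,0,0],[0.08,-0.18,0,0,0,0],[0.11,-0.25,0,0,0,0],[0.14,-0.32,0,0,0,0],[0.17,-0.39,0,0,0,0],[0.2,-0.46,0,0,0,0],[0.23,-0.53,0,0,0,0],[0.26,-0.59,0,0,0,0],[0.279,-0.641,0.007,0,0,0],[0.279,-0.641,0.05,0,0,0],[0.279,-0.641,0.1,0,0,0],[0.279,-0.641,0.15,0,0,0],[0.279,-0.641,0.19,0,0,0],[0.279,-0.641,0.21,0,0,0],[0.279,-0.641,0.21,0,0,0],[0.279,-0.641,0.21,0,0,0]],
  ],
)

```text
clock: 2.57
tool_pos: [0.5697, -0.0597, 0.2998]
eef_rot: [0.992, -0.125, -0.0, 0.0]
contact_force: [-0.2, 1.1, 0.4]
opening: 0.003
finger_force: 0.0
```

```bash
python3 go.py 0 88 28; python3 - <<'E'
from plant import *
import cv2,numpy as np
a=snapshot("side")["pixels"][180:300,210:330];b=snapshot("scene")["pixels"][140:260,250:370]
cv2.imwrite("pics/c1.png",cv2.resize(np.hstack([b,a]),None,fx=3.3,fy=3.3,interpolation=cv2.INTER_CUBIC))
E
```

```text
t 2.5667 tip in pivot frame mm [  0.875 107.151  28.795] F stand [-0.463  1.034  0.41 ] open 0.0025823202931904606
turn norm [ 0.002  0.    -0.004]
shift norm [-0.002  0.039  0.002]
```

View pics/c1.png

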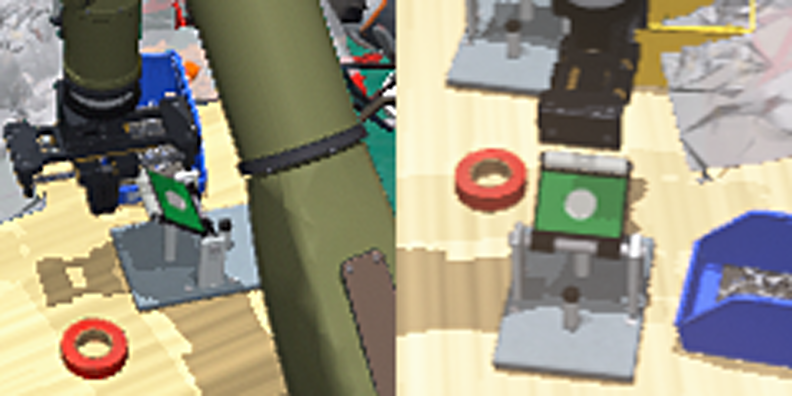

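The fingers stand just outside the roller, midway along it. I'll push along the arc to upright.

Call:
play_rows(
  rows=[
    [[0,0.02,0,0,0,0],[0,0.036,0,0,0,0],[0,0.044,-0.002,0,0,0],[0,0.052,-0.01,0,0,0],[0,0.062,-0.02,0,0,0],[0,0.072,-0.035,0,0,0],[0,0.082,-0.042,0,0,0],[0,0.092,-0.049,0,0,0],[0,0.103,-0.056,0,0,0],[0,0.115,-0.062,0,0,0],[0,0.127,-0.066,0,0,0],[0,0.139,-0.068,0,0,0],[0,0.151,-0.07,0,0,0],[0,0.164,-0.07,0,0,0],[0,0.164,-0.07,0,0,0]],
  ],
)

```text
clock: 3.92
tool_pos: [0.5488, -0.1398, 0.3346]
eef_rot: [0.992, -0.125, -0.0, 0.001]
contact_force: [-0.1, -0.4, -0.6]
opening: 0.005
finger_force: 0.0
```

```bash
python3 go.py 0 25 64; python3 - <<'E'
from plant import *
import cv2,numpy as np
a=snapshot("side")["pixels"][180:300,210:330];b=snapshot("scene")["pixels"][140:260,250:370]
cv2.imwrite("pics/c2.png",cv2.resize(np.hstack([b,a]),None,fx=3.3,fy=3.3,interpolation=cv2.INTER_CUBIC))
E
```

```text
t 3.9167 tip in pivot frame mm [ 0.189 24.231 63.587] F stand [ 0.019 -0.421 -0.571] open 0.004658864456864358
turn norm [ 0.003  0.001 -0.005]
shift norm [-0.001 -0.001 -0.001]
```

View pics/c2.png

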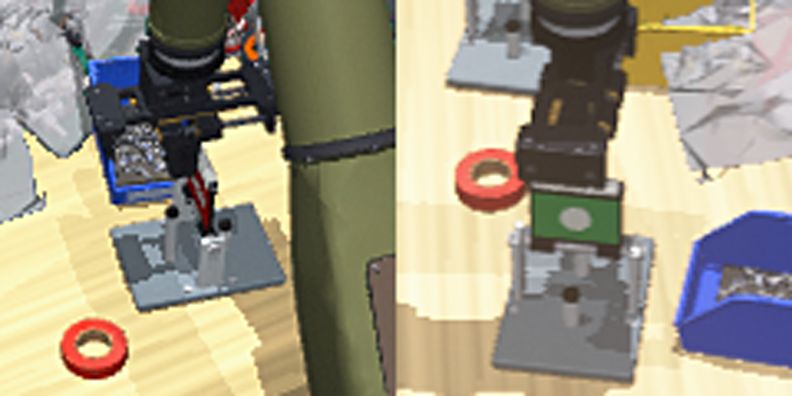

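The paddle is nearly upright and the stand hasn't moved. I'll continue over and down.

Call:
play_rows(
  rows=[
    [[0,0.012,0,0,0,0],[0,0.024,0.002,0,0,0],[0,0.036,0.005,0,0,0],[0,0.048,0.008,0,0,0],[0,0.06,0.013,0,0,0],[0,0.07,0.018,0,0,0],[0,0.08,0.024,0,0,0],[0,0.09,0.03,0,0,0],[0,0.1,0.038,0,0,0],[0,0.11,0.046,0,0,0],[0,0.12,0.054,0,0,0],[0,0.13,0.06,0,0,0],[0,0.134,0.06,0,0,0],[0,0.134,0.06,0,0,0]],
  ],
)

```text
clock: 5.18
tool_pos: [0.5326, -0.2037, 0.3045]
eef_rot: [0.992, -0.124, -0.0, 0.0]
contact_force: [0.8, -0.1, 0.7]
opening: 0.006
finger_force: 0.0
```

```bash
python3 go.py 0 -75 60; python3 - <<'E'
from plant import *
import cv2,numpy as np
a=snapshot("side")["pixels"][180:300,210:330];b=snapshot("scene")["pixels"][140:260,250:370]
cv2.imwrite("pics/c3.png",cv2.resize(np.hstack([b,a]),None,fx=3.3,fy=3.3,interpolation=cv2.INTER_CUBIC))
E
```

```text
t 5.1833 tip in pivot frame mm [  0.152 -41.47   33.464] F stand [0.774 0.081 0.676] open 0.005929716890515273
turn norm [ 0.001  0.001 -0.003]
shift norm [-0.     0.067 -0.053]
```

View pics/c3.png

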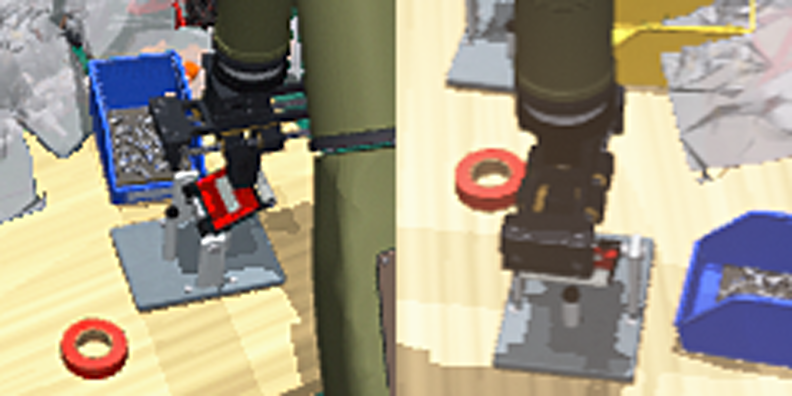

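The paddle is past upright, with the red face showing and about 30° still above level. I'll lift clear, move over the roller and press down.

Call:
play_rows(
  rows=[
    [[0,-0.012,-0.01,0,0,0],[0,-0.012,-0.04,0,0,0],[0,-0.012,-0.07,0,0,0],[0,0.02,-0.075,0,0,0],[0,0.05,-0.075,0,0,0],[0,0.067,-0.07,0,0,0],[0,0.067,-0.05,0,0,0],[0,0.067,-0.03,0,0,0],[0,0.067,-0.015,0,0,0],[0,0.067,0,0,0,0],[0,0.067,0.012,0,0,0],[0,0.067,0.024,0,0,0],[0,0.067,0.036,0,0,0],[0,0.067,0.048,0,0,0],[0,0.067,0.06,0,0,0],[0,0.067,0.072,0,0,0],[0,0.067,0.084,0,0,0],[0,0.067,0.095,0,0,0],[0,0.067,0.1,0,0,0],[0,0.067,0.1,0,0,0]],
  ],
)

```text
clock: 6.95
tool_pos: [0.5246, -0.2352, 0.254]
eef_rot: [0.992, -0.124, -0.0, -0.0]
contact_force: [0.2, 1.0, 0.0]
opening: 0.006
finger_force: 0.0
```

```bash
python3 go.py 0 -75 -28; python3 - <<'E'
from plant import *
import cv2,numpy as np
a=snapshot("side")["pixels"][180:300,210:330];b=snapshot("scene")["pixels"][140:260,250:370]
cv2.imwrite("pics/c4.png",cv2.resize(np.hstack([b,a]),None,fx=3.3,fy=3.3,interpolation=cv2.INTER_CUBIC))
E
```

```text
t 6.95 tip in pivot frame mm [  0.122 -73.934 -16.955] F stand [-0.106  1.037  0.008] open 0.005963549463557504
turn norm [-0.     0.002 -0.   ]
shift norm [-0.001  0.002  0.022]
```

View pics/c4.png

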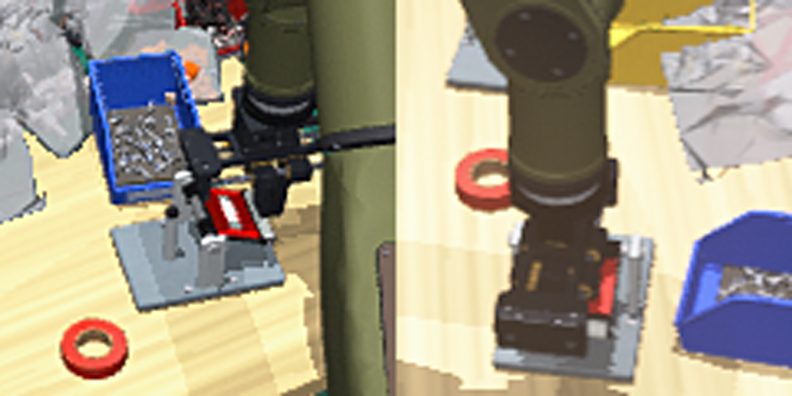

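The paddle follows the fingers and is nearly down. I'll press on in small steps.

Call:
play_rows(
  rows=[
    [[0,0,0.008,0,0,0],[0,0,0.014,0,0,0],[0,0,0.018,0,0,0],[0,0,0.021,0,0,0],[0,0,0.023,0,0,0],[0,0,0.024,0,0,0],[0,0,0.024,0,0,0],[0,0,0.024,0,0,0]],
  ],
)

```text
clock: 7.72
tool_pos: [0.5247, -0.2353, 0.2427]
eef_rot: [0.992, -0.124, -0.0, 0.0]
contact_force: [0.1, -0.2, 0.9]
opening: 0.005
finger_force: 0.0
```

Call:
play_rows(
  rows=[
    [[0,0,0.002,0,0,0],[0,0,0.003,0,0,0],[0,0,0.004,0,0,0],[0,0,0.004,0,0,0]],
  ],
)

```text
clock: 8.05
tool_pos: [0.5247, -0.2355, 0.2407]
eef_rot: [0.992, -0.124, 0.0, 0.0]
contact_force: [0.7, -0.4, -0.2]
opening: 0.005
finger_force: 0.3
```

Call:
play_rows(
  rows=[
    [[0,0,0.002,0,0,0],[0,0,0.004,0,0,0],[0,0,0.004,0,0,0],[0,0,0.004,0,0,0]],
  ],
)

```text
clock: 8.38
tool_pos: [0.5245, -0.2364, 0.239]
eef_rot: [0.992, -0.124, 0.0, 0.001]
contact_force: [-1.0, -4.0, 4.0]
opening: 0.008
finger_force: 2.9
```

Call:
play_rows(
  rows=[
    [[0,0,0.002,0,0,0],[0,0,0.003,0,0,0],[0,0,0.003,0,0,0]],
  ],
)

```text
clock: 8.63
tool_pos: [0.5243, -0.237, 0.2377]
eef_rot: [0.992, -0.125, 0.0, 0.001]
contact_force: [-2.9, -5.4, 5.3]
opening: 0.007
finger_force: 4.4
```

The side force suggests the fingers sit on the outer flank of the roller. I'll lift and press again further in.

Call:
play_rows(
  rows=[
    [[0,0,-0.02,0,0,0],[0,0,-0.06,0,0,0],[0,0,-0.12,0,0,0],[0,-0.01,-0.2,0,0,0],[0,-0.025,-0.28,0,0,0],[0,-0.025,-0.28,0,0,0]],
  ],
)

```text
clock: 9.13
tool_pos: [0.5308, -0.2212, 0.3844]
eef_rot: [0.992, -0.122, 0.007, -0.0]
contact_force: [0.1, 0.6, -0.4]
opening: 0.006
finger_force: 0.0
```

```bash
python3 go.py 0 -60 -22; python3 - <<'E'
from plant import *
import cv2,numpy as np
a=snapshot("side")["pixels"][180:300,210:330];b=snapshot("scene")["pixels"][140:260,250:370]
cv2.imwrite("pics/c5.png",cv2.resize(np.hstack([b,a]),None,fx=3.3,fy=3.3,interpolation=cv2.INTER_CUBIC))
E
```

```text
t 9.1333 tip in pivot frame mm [  5.075 -58.453 113.4  ] F stand [-0.01   0.607 -0.362] open 0.005557021213261297
turn norm [-0.004 -0.027  0.006]
shift norm [-0.009  0.003  0.271]
```

View pics/c5.png

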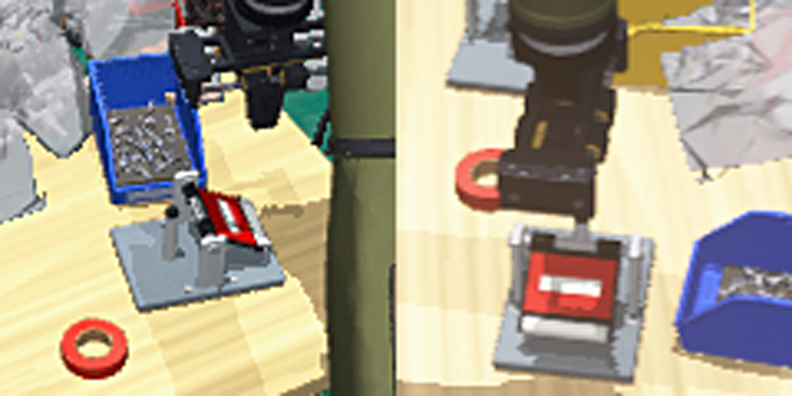

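Call:
play_rows(
  rows=[
    [[0,0,0.0,0,0,0],[0,0,0.02,0,0,0],[0,0,0.06,0,0,0],[0,0,0.11,0,0,0],[0,0,0.16,0,0,0],[0,0,0.2,0,0,0],[0,0,0.22,0,0,0],[0,0,0.23,0,0,0],[0,0,0.23,0,0,0],[0,0,0.23,0,0,0]],
  ],
)

```text
clock: 10.07
tool_pos: [0.5279, -0.2233, 0.2622]
eef_rot: [0.992, -0.124, 0.0, 0.0]
contact_force: [0.3, 0.2, 0.3]
opening: 0.005
finger_force: 0.0
```

```bash
python3 go.py 0 -62 -26
```

```text
t 10.0667 tip in pivot frame mm [  0.574 -61.522  -8.757] F stand [0.208 0.232 0.264] open 0.005122664427761892
turn norm [ 0.    -0.    -0.001]
shift norm [-0.001  0.001  0.034]
```

Call:
play_rows(
  rows=[
    [[0,0,0.012,0,0,0],[0,0,0.022,0,0,0],[0,0,0.03,0,0,0],[0,0,0.034,0,0,0],[0,0,0.036,0,0,0],[0,0,0.036,0,0,0]],
  ],
)

```text
clock: 10.57
tool_pos: [0.5278, -0.2232, 0.2441]
eef_rot: [0.992, -0.124, -0.0, 0.0]
contact_force: [-0.2, -0.4, -0.3]
opening: 0.006
finger_force: 0.0
```

Call:
play_rows(
  rows=[
    [[0,0,0.002,0,0,0],[0,0,0.004,0,0,0],[0,0,0.006,0,0,0],[0,0,0.006,0,0,0]],
  ],
)

```text
clock: 10.9
tool_pos: [0.528, -0.2233, 0.2423]
eef_rot: [0.992, -0.124, 0.0, 0.0]
contact_force: [-2.3, 0.8, 8.7]
opening: 0.004
finger_force: 4.6
```

Call:
play_rows(
  rows=[
    [[0,0,0.002,0,0,0],[0,0,0.002,0,0,0]],
  ],
)

```text
clock: 11.07
tool_pos: [0.528, -0.2234, 0.2419]
eef_rot: [0.992, -0.124, 0.001, 0.0]
contact_force: [-1.9, 1.1, 14.6]
opening: 0.006
finger_force: 7.2
```

Call:
play_rows(
  rows=[
    [[0,0,-0.01,0,0,0],[0,0,-0.03,0,0,0],[0,0,-0.08,0,0,0],[0,0,-0.15,0,0,0],[0,0,-0.22,0,0,0],[0,0.08,-0.28,0,0,0],[0,0.16,-0.3,0,0,0],[0,0.24,-0.3,0,0,0],[0,0.32,-0.3,0,0,0],[0,0.36,-0.3,0,0,0],[0,0.36,-0.3,0,0,0],[0,0.36,-0.3,0,0,0]],
  ],
)

```text
clock: 12.07
tool_pos: [0.4825, -0.3992, 0.3904]
eef_rot: [0.992, -0.126, -0.0, 0.0]
contact_force: [-0.9, 0.9, 0.1]
opening: 0.004
finger_force: 0.0
```

```bash
python3 - <<'E'
from plant import *
import cv2,numpy as np
from h import *
np.set_printoptions(precision=4,suppress=True)
pa=snapshot("side");pb=snapshot("scene");s=get_state();print(s["clock"],s["tool_pos"],s["contact_force"])
pickle.dump((pa,pb),open("d1.pkl","wb"))
a=pa["pixels"][210:310,230:310];b=pb["pixels"][150:250,270:350]
cv2.imwrite("pics/c6.png",cv2.resize(np.hstack([b,a]),None,fx=5,fy=5,interpolation=cv2.INTER_CUBIC))
E
```

```text
12.1667 [ 0.4843 -0.3961  0.3903] [ 0.431  -0.2733 -0.4243]
```

View pics/c6.png

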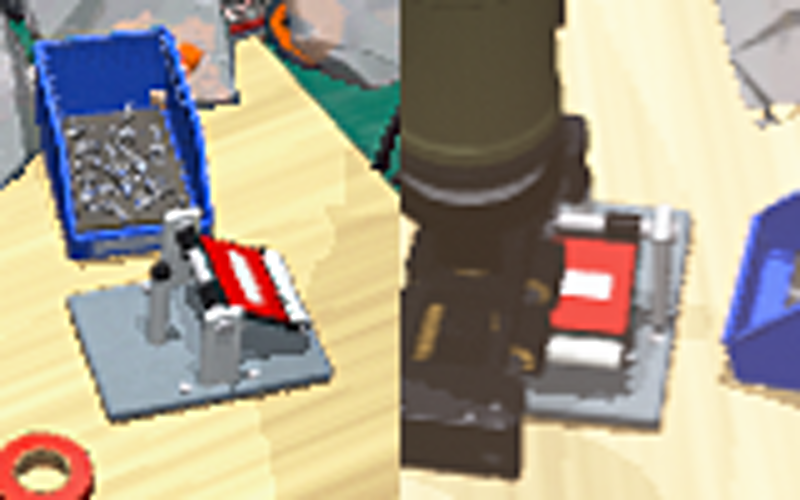

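The stand is unmoved, red is up and the roller is at the end stop: stiff contact at 14.6 N, at the expected height. The arm is clear, so I'm handing in.

```bash
python3 -c "
from plant import *
print(finish_job())"
```

```text
the job is handed in; nothing more can be done
None
```

The blue bin's marker is turned to red and pressed down onto its end stop. Its stand and the blue bin look unmoved in the last picture, nothing else was touched as far as I saw, and the job is handed in at about 12 s; no verdict came back.

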